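# Lay the hand rest and lower the eye shield at the polishing wheel

## Task

Get the polishing wheel ready for work without gripping or lifting anything. First tip the standing grooved wooden hand rest over towards the wheel by pushing on it, so that it lies flat in the tray with its groove up and its far end under the wheel; then push the raised eye shield over and fully down to its stop in front of the wheel. Leave everything else where it stands and finish clear of it all.

Things in the scene. Friction and masses are not known exactly. Their poses are not given: they have to be found in the camera images.
- motor: polishing motor, fixed. Origin on the bench straight below the centre of its felt wheel; z up, x from the operator's (robot's) side to the wheel's back, turned up to 0.4 rad from world x; y along the shaft from wheel to motor. Motor and wooden base: y 0.11 to 0.35, x -0.10 to 0.085, up to 240 mm high. A bent rod 220 mm high at y 0.05 to 0.14 carries the shield
- wheel_center (a point): centre of the felt wheel, 135 mm above the bench; wheel 100 mm across, 26 mm thick, shaft along the motor's y; the wheel does not turn
- tray: fixed pink dust tray under the wheel, 360 x 290 mm along its x and y, walls 35 mm high and 5 mm thick, floor 5 mm above the bench; origin at the centre of its underside
- rest: loose wooden hand rest, 40 (x) x 60 (y) x 120 mm (z), 0.13 to 0.25 kg, standing on end in the tray before the wheel. Origin at the centre of its foot end, z along its length. A groove 16 mm wide, 10 mm deep runs down the middle of its -x face, on the robot's side; +x looks to the wheel within 0.1 rad. Tipped over its far bottom edge it lies groove up, top end under the wheel
- rest_top (a point): centre of the hand rest's top end, 120 mm along its z
- shield (a joint): eye shield angle, rad: 0 = fully down on its stop, sloping 30 degrees below level in front (motor -x side) of the wheel; grows as the shield is raised: level at 0.52, upright at 2.09, leaning back on its stop at 2.5. A stiff hinge (0.13 N m) keeps it wherever it is left
- shield_hinge (a point): middle of the shield's hinge, 215 mm above the bench, 20 mm in front of the wheel's centre; the hinge axis runs along the motor's y
- shield_edge (a point): middle of the shield's free edge, 90 mm from the hinge. The shield is a clear plate in a dark frame, 100 mm wide along the hinge, 5 mm thick (frame 8 mm to look at); the face that looks back (motor +x) when upright is the top face when down
- offcut: plain square wooden offcut standing on end in the tray, 40 x 40 x 80 mm tall, no groove; origin at the centre of its underside
- compound_bar: bar of polishing compound lying in the tray, 100 x 35 x 30 mm; origin at the centre of its underside, x along it
- handle: turned dark knife handle standing on a square brass end in the tray, about 34 mm wide, 110 mm tall; origin at the centre of its foot
- spare_wheel: spare felt wheel lying flat on the bench, 90 mm across, 25 mm thick; origin at the centre of its underside
- jar: closed amber jar standing on the bench, 64 mm across, 75 mm tall; origin at the centre of its underside
- brush: hand brush lying on the bench, handle towards its own -x; origin underneath it
- cup: open steel cup standing on the bench, 76 mm across, 85 mm tall; origin at the centre of its underside
Not all that is in view belongs to the job. Leave any purple or yellow look-alike of the rest alone.

How it is judged:
By the outcome, as a careful person would: the job done as asked, in the order asked, and still so for the second after the job is handed in, with the robot touching nothing.
It also fails if it takes over 58 s, if anything falls off the work surface, if the arm or the gripper's body presses on something with over 40 N, if the wrist force passes 120 N, or if a joint passes its speed limit or range.

## Robot

A 6-joint arm with a two-finger parallel gripper is mounted at the origin on the work surface. World frame = base frame: x ahead of the robot, y to its left, z up, the work surface at z = 0. Lengths are in m, angles in rad, forces in N, time in s.
With the tool pointing down it reaches from about 0.325 to 0.9 m from the base axis. Payload 6.1 kg.
Tool frame: the origin (TCP) lies between the finger pads; the fingertips stand 22 mm ahead of it and the grasp point (between the pads) lies 3 mm ahead of it; z points along the fingers, y is the line along which they close (so a half turn about z gives the same grasp; the last joint's range is limited). The gripper opens to 87 mm and grips with 3 to 60 N. Pads are 19 mm wide; open, the fingers measure 117 mm over their backs; the gripper's body (75 mm by 190 mm) begins 51 mm behind the grasp point.
Start: joints at [-1.282, 0.22, 1.526, -0, 1.395, -0.126], TCP at [0.252, -0.572, 0.212] pointing down, gripper open.
Joint ranges: [-2.98, 2.98], [-0.91, 2.08], [0.09, 2.57], [-1.24, 4.39], [0.2, 2.65], [-2.68, 2.68]. Speed limits (rad/s): [2.57, 2.57, 3.01, 3.14, 3.14, 3.14].

## Interface

Orientations are given as a rotation vector (axis times angle).
In Python, from plant import ctrl, planner, eyes, finder, sensors gives the robot as it stands. Calls block until the motion is done:
- ctrl.goto(position, orientation): joint-space move of the TCP to a pose.
- ctrl.move_linear(position, frame=None, speed=0.15): straight line of the TCP; frame=None keeps the orientation; speed is the mean speed in m/s.
- ctrl.goto_joints(angles): joint-space move.
- ctrl.set_gripper(opening, newtons=None): opening from 0.0 (shut) to 1.0 (fully open); newtons is the grip in N (None keeps the last); returns when the fingers have stopped.
- ctrl.wait(seconds).
- planner.inverse_kinematics(position, orientation): joint angles nearest the present ones, or None.
- eyes.capture(name): name is "scene" or "top"; returns the picture (420x560x3 uint8, blue, green, red); there is no depth.
- eyes.calibration(name): a dict with "camera_matrix" (3x3 intrinsics, pixels), "R" (3x3) and "t" (3): a world point X has camera coordinates R X + t. Camera axes: x right, y down, z forward; pixel columns grow to the right and rows downward; lengths in m; the calibration is good to about 2 mm. A picture is of the moment at which its call begins. calibration takes no time and is no camera call.
A pose or a line that the arm cannot do raises ctrl.Unreachable and nothing moves.
- ctrl.close_job(): hands the job in; it is judged then, once.
Trained networks look in the newest picture that a camera, given by its name, has taken for a name from the list of things; names that differ only in an ending like _2 or _b are one class to them, and where a whole thing is asked for, a point or a joint stands for the part that bears it (a point fixed in the world has none). Each returns a list of dicts, best first, with "score" (0 to 1); they miss things now and then, are a little off and sometimes report something else, mostly with a low value. They report only what shows in the picture. A call takes as long as a camera call. They do not tell look-alikes from the thing itself.
- finder.trace(label, camera): "region" (420x560 bool, what is visible of it) and "extent" ([left, top, width, height] in pixels, round what is visible of it).
Readings, each from a call of its own:
- sensors.current_t(): time.
- sensors.current_q(): joint angles.
- sensors.current_dq(): joint speeds.
- sensors.current_joint_efforts(): joint torques, N m.
- sensors.current_position(): TCP position.
- sensors.current_tcp_rot(): TCP orientation.
- sensors.current_force(): force on the tool from outside, world axes, zero at the start.
- sensors.current_wrist_torque(): the same for the moment, N m.
- sensors.current_finger_gap(): opening from 0.0 (shut) to 1.0 (fully open).
- sensors.current_gripper_force(): force on a finger pad.
Only numpy, scipy, OpenCV 4.12 (cv2) and the standard library are available. Lean on these libraries where they do the work, as an engineer would, in place of code of your own. Each camera call takes 0.05 s, during which the arm holds its last target. There are 200 camera calls.

## Working session

There is one attempt and no reset: what is moved stays moved. The work goes in short steps, each a Python script; the robot and the scene stay as the last script left them, time stands still between calls to the robot, and variables do not carry over. Pictures are saved under pics/ and viewed, at most 10 in all, crops included, and the job is handed in when it is done.

```bash
ls; mkdir -p pics; python3 - <<'E'
from plant import ctrl, planner, eyes, finder, sensors
import cv2,numpy as np
for n in("scene","top"):
    im=eyes.capture(n); cv2.imwrite(f"pics/{n}0.png",im)
    c=eyes.calibration(n); R=np.array(c["R"]);t=np.array(c["t"]); print(n,np.round(c["camera_matrix"],1).tolist(),np.round(-R.T@t,3),np.round(R,3).tolist())
    for l in("rest","shield","offcut","tray","motor"):
        for d in finder.trace(l,n)[:3]: print(n,l,round(d["score"],2),d["extent"])
E
```

```text
pics
scene [[392.3, 0.0, 280.0], [0.0, 392.3, 207.7], [0.0, 0.0, 1.0]] [0.93  0.334 1.201] [[-0.728, 0.685, -0.014], [0.6, 0.627, -0.496], [-0.331, -0.37, -0.868]]
scene rest 0.81 [390.8, 214.5, 28.3, 36.6]
scene rest 0.76 [255.0, 180.1, 18.9, 35.0]
scene rest 0.74 [318.9, 242.1, 20.7, 31.2]
scene shield 0.49 [284.8, 259.6, 40.5, 24.2]
scene offcut 0.61 [279.3, 232.6, 20.3, 24.4]
scene tray 0.56 [231.7, 212.9, 132.2, 137.5]
scene motor 0.69 [286.3, 261.3, 145.1, 122.3]
top [[517.2, 0.0, 276.0], [0.0, 517.2, 204.2], [0.0, 0.0, 1.0]] [ 0.417 -0.101  1.574] [[-0.018, -1.0, -0.002], [-0.996, 0.018, -0.083], [0.083, 0.0, -0.997]]
top rest 0.95 [161.0, 287.5, 28.6, 18.4]
top rest 0.89 [201.8, 205.0, 30.2, 24.2]
top rest 0.86 [104.9, 243.7, 31.3, 18.2]
top shield 0.76 [166.7, 141.8, 47.3, 30.8]
top shield 0.34 [202.4, 203.0, 25.4, 23.0]
top offcut 0.62 [248.7, 190.8, 17.4, 14.3]
top offcut 0.6 [382.8, 175.7, 30.2, 22.2]
top offcut 0.42 [70.2, 135.4, 143.0, 93.9]
top tray 0.97 [162.0, 114.4, 125.3, 140.6]
top tray 0.38 [234.5, 135.6, 16.2, 36.8]
top motor 0.57 [73.6, 139.6, 138.9, 90.4]
```

```bash
python3 - <<'E'
import cv2
a=cv2.imread("pics/scene0.png")[160:400,200:460];b=cv2.imread("pics/top0.png")[90:320,60:320]
cv2.imwrite("pics/sc.png",cv2.resize(a,None,fx=2.5,fy=2.5,interpolation=cv2.INTER_CUBIC))
cv2.imwrite("pics/tc.png",cv2.resize(b,None,fx=2.6,fy=2.6,interpolation=cv2.INTER_CUBIC))
E
```

```text
(no output)
```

View pics/sc.png

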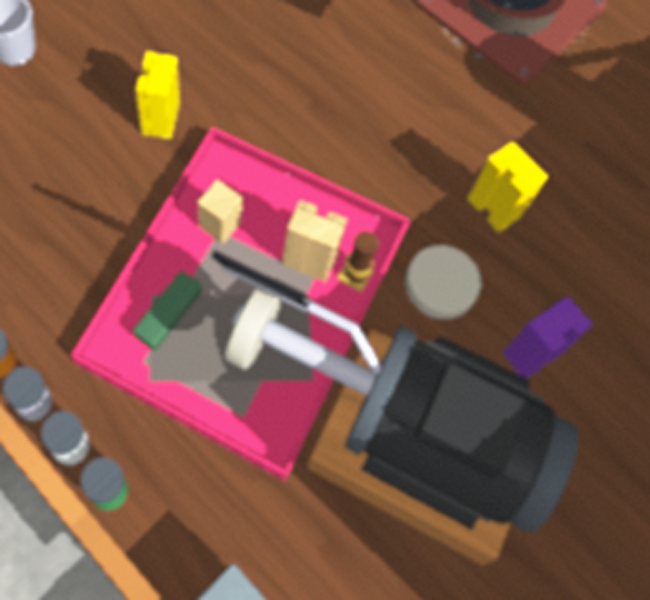

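View pics/tc.png

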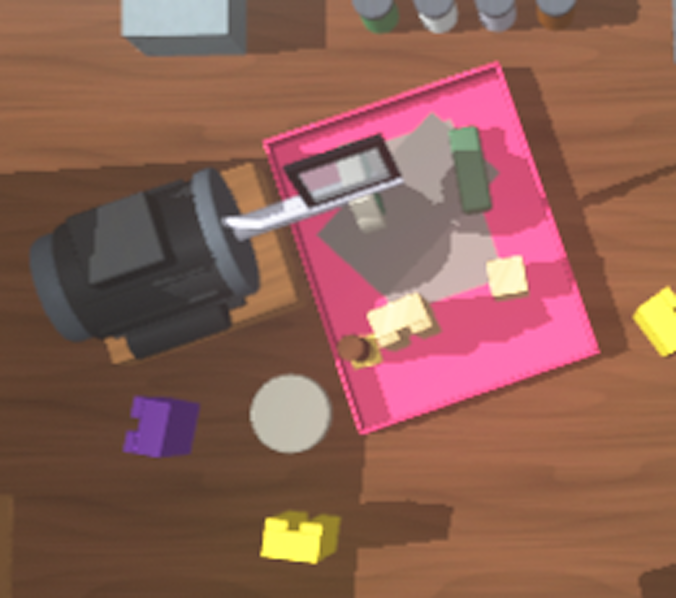

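The scene crop shows the plain wood grooved block in the tray at crop (315,240), the offcut at (220,210), and the handle close beside the rest at (360,260). The shield is raised at (260,275). The top crop shows the rest at (400,315) → full-image (214,211), groove facing the robot.

Candidates for the rest, in top pixels:
- **Wood in the tray, (214,211):** natural wood, grooved, standing in the tray before the wheel. This is the one.
- **Yellow, (175,296):** look-alike, leave alone.
- **Purple, (120,253):** look-alike, leave alone.
- **Yellow, (315,213):** look-alike, leave alone.

I'll confirm it in an enlarged mosaic.

```bash
python3 - <<'E'
import cv2,numpy as np
s=cv2.imread("pics/scene0.png");t=cv2.imread("pics/top0.png")
def c(im,x,y):
    o=cv2.resize(im[y:y+50,x:x+66],(396,300),interpolation=cv2.INTER_CUBIC)
    for k in range(0,66,10): cv2.line(o,(k*6,0),(k*6,5),(255,255,255),1); 
    for k in range(0,50,10): cv2.line(o,(0,k*6),(5,k*6),(255,255,255),1)
    return o
cv2.imwrite("pics/m.png",np.vstack([np.hstack([c(t,185,190),c(t,160,135)]),np.hstack([c(s,300,230),c(s,278,250)])]))
E
```

```text
(no output)
```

View pics/m.png

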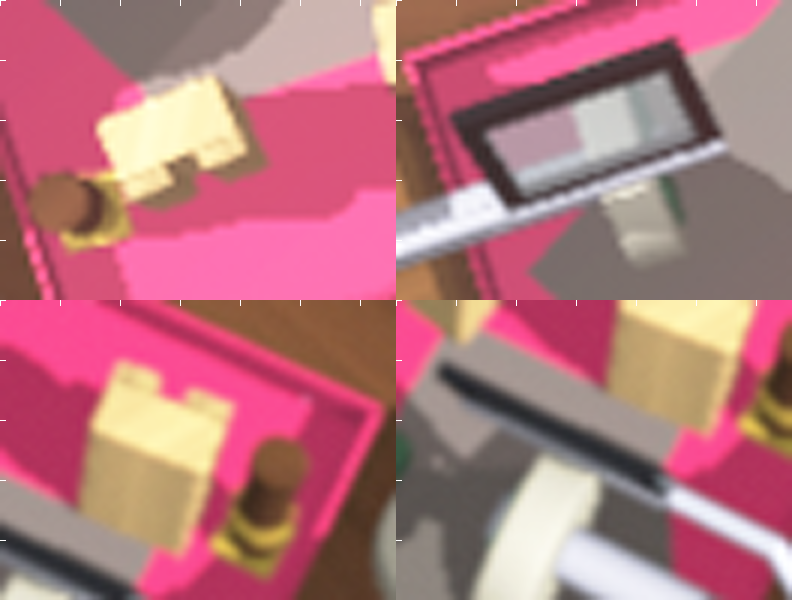

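The crop confirms the wooden grooved rest: top-view top-face corners are (201,211), (220,203), (226,215), (206,223). The shield's free edge runs (170,154)–(206,142) and its hinge (180,170)–(214,159).

```bash
cat >h.py <<'E'
import numpy as np,cv2
from plant import ctrl, planner, eyes, finder, sensors
C={n:eyes.calibration(n) for n in("scene","top")}
def P(n): c=C[n]; return np.array(c["camera_matrix"])@np.c_[np.array(c["R"]),np.array(c["t"])]
def tri(s,t):
    X=cv2.triangulatePoints(P("scene"),P("top"),np.array(s,float).reshape(2,1),np.array(t,float).reshape(2,1)).ravel(); return X[:3]/X[3]
def ray(n,p,z):
    c=C[n];R=np.array(c["R"]);o=-R.T@np.array(c["t"]);d=R.T@np.linalg.inv(c["camera_matrix"])@np.array([*p,1.]);return o+d*(z-o[2])/d[2]
def proj(n,X):
    x=P(n)@np.array([*X,1.]);return x[:2]/x[2]
E
python3 - <<'E'
from h import *
np.set_printoptions(precision=4,suppress=True)
top=[(201.2,211.2),(220.3,202.8),(225.8,215.3),(206.3,223.3)];sc=[(335.5,258.3),(315.3,251.2),(320,240.3),(338.8,247.5)]
for a,b in zip(sc,top): print("rest",tri(a,b),ray("top",b,.125),ray("scene",a,.125))
print("edgeT")
for b in[(169.8,154.2),(206.5,141.7)]: print([ray("top",b,z) for z in(.29,.305)])
print("hinge",[ray("top",b,.215) for b in[(179.5,169.7),(214.3,159.2)]])
print("edgeS",[ray("scene",b,z) for b in[(285.3,261.7),(322.8,282.5)] for z in (.215,.29)])
im=cv2.imread("pics/top0.png");hsv=cv2.cvtColor(im,cv2.COLOR_BGR2HSV);m=cv2.inRange(hsv,(155,110,100),(178,255,255));m[:,:150]=0;m[:,310:]=0
p=cv2.findNonZero(m);h=cv2.convexHull(p);b=cv2.boxPoints(cv2.minAreaRect(h));print("tray",[ray("top",q,.035)[:2] for q in b])
for l in("handle","offcut","spare_wheel","compound_bar"):
  for d in finder.trace(l,"top")[:2]: print(l,round(d["score"],2),d["extent"])
E
```

```text
rest [0.5205 0.1111 0.1239] [0.5213 0.1098 0.125 ] [0.5193 0.1132 0.125 ]
rest [0.5444 0.0561 0.1217] [0.544  0.0559 0.125 ] [0.5459 0.0566 0.125 ]
rest [0.5088 0.041  0.1219] [0.5085 0.0408 0.125 ] [0.5102 0.0415 0.125 ]
rest [0.4869 0.096  0.1244] [0.487  0.0957 0.125 ] [0.4868 0.0965 0.125 ]
edgeT
[array([0.6543, 0.1638, 0.29  ]), array([0.6516, 0.1607, 0.305 ])]
[array([0.6845, 0.0714, 0.29  ]), array([0.6813, 0.0694, 0.305 ])]
hinge [array([0.6261, 0.1536, 0.215 ]), array([0.6526, 0.0611, 0.215 ])]
edgeS [array([0.6581, 0.0456, 0.215 ]), array([0.6788, 0.0675, 0.29  ]), array([0.6273, 0.1549, 0.215 ]), array([0.6503, 0.1685, 0.29  ])]
tray [array([0.7344, 0.2481]), array([ 0.8259, -0.0335]), array([ 0.4789, -0.1434]), array([0.3907, 0.1336])]
handle 0.52 [202.5, 203.4, 26.6, 21.9]
handle 0.46 [188.7, 219.5, 17.2, 13.3]
offcut 0.62 [248.7, 190.8, 17.4, 14.3]
offcut 0.6 [382.8, 175.7, 30.2, 22.2]
spare_wheel 0.55 [156.1, 232.8, 33.6, 34.8]
compound_bar 0.89 [232.1, 135.3, 18.1, 36.9]
```

```bash
cat >>h.py <<'E'
from scipy.spatial.transform import Rotation as Ro
def down(yaw):   # tool z down, tool y along local y of the given yaw
    y=np.array([-np.sin(yaw),np.cos(yaw),0]);z=np.array([0,0,-1.]);return [Ro.from_matrix(np.c_[np.cross(s*y,z),s*y,z]).as_rotvec() for s in(1,-1)]
RC=np.array([.515,.076]);RY=.41
MO=np.array([.658,.113]);MY=.30
def L(c,yaw,x,y,z): return [c[0]+np.cos(yaw)*x-np.sin(yaw)*y,c[1]+np.sin(yaw)*x+np.cos(yaw)*y,z]
E
python3 - <<'E'
from h import *
np.set_printoptions(precision=3,suppress=True)
print("handle top",ray("top",(195.8,223.8),.115), tri((346.7,256),(195.8,223.8)))
for p,yaw in[(L(RC,RY,-.08,0,.2),RY),(L(RC,RY,.03,0,.13),RY),(L(MO,MY,.06,-.015,.4),MY),(L(MO,MY,-.07,-.015,.19),MY)]:
    for o in down(yaw): print(p,planner.inverse_kinematics(p,o))
print(sensors.current_t())
E
```

```text
handle top [0.487 0.127 0.115] [0.486 0.128 0.113]
[np.float64(0.44163033417467157), np.float64(0.044111253761246166), 0.2] [-0.078 -0.22   1.989  0.     1.373 -2.059]
[np.float64(0.44163033417467157), np.float64(0.044111253761246166), 0.2] [-0.078 -0.22   1.989  0.     1.373  1.082]
[np.float64(0.5425136246844982), np.float64(0.08795827983953268), 0.13] [ 0.017  0.115  1.805  0.     1.222 -1.964]
[np.float64(0.5425136246844982), np.float64(0.08795827983953268), 0.13] [0.017 0.115 1.805 0.    1.222 1.178]
[np.float64(0.7197529924474565), np.float64(0.1164011650627963), 0.4] [ 0.052  0.451  0.893  0.     1.797 -1.818]
[np.float64(0.7197529924474565), np.float64(0.1164011650627963), 0.4] [0.052 0.451 0.893 0.    1.797 1.323]
[np.float64(0.5955592488611278), np.float64(0.07798353819682215), 0.19] [-0.001  0.178  1.616  0.     1.347 -1.872]
[np.float64(0.5955592488611278), np.float64(0.07798353819682215), 0.19] [-0.001  0.178  1.616  0.     1.347  1.27 ]
0.8
```

```bash
python3 - <<'E'
from h import *
np.set_printoptions(precision=2,suppress=True)
o=down(RY)[1]
ctrl.set_gripper(0.0)
ctrl.goto(L(RC,RY,-.075,0,.23),o)
ctrl.move_linear(L(RC,RY,-.075,0,.125),speed=.12)
ctrl.move_linear(L(RC,RY,-.040,0,.125),speed=.06)
for x in np.arange(-.034,.0161,.005):
    ctrl.move_linear(L(RC,RY,x,0,.125),speed=.03); print(round(x,3),sensors.current_force())
ctrl.wait(.6)
for n in("top","scene"): cv2.imwrite(f"pics/{n}1.png",eyes.capture(n))
print(sensors.current_t())
a=cv2.imread("pics/scene1.png")[200:350,230:380];b=cv2.imread("pics/top1.png")[120:270,150:300]
cv2.imwrite("pics/v1.png",cv2.resize(np.hstack([a,b]),None,fx=2.6,fy=2.6,interpolation=cv2.INTER_CUBIC))
E
```

```text
-0.034 [ 0.09 -0.06  0.74]
-0.029 [-0.7   0.3   0.37]
-0.024 [-0.91 -0.36  0.29]
-0.019 [ 0.68 -0.71  0.72]
-0.014 [ 0.15 -0.25  0.27]
-0.009 [-1.62  0.27  0.59]
-0.004 [ 0.18 -0.01 -0.09]
0.001 [0.25 0.15 0.11]
0.006 [ 0.01  0.16 -0.61]
0.011 [ 0.31 -1.68 -0.03]
0.016 [ 0.09 -0.03 -0.14]
10.6083
```

View pics/v1.png

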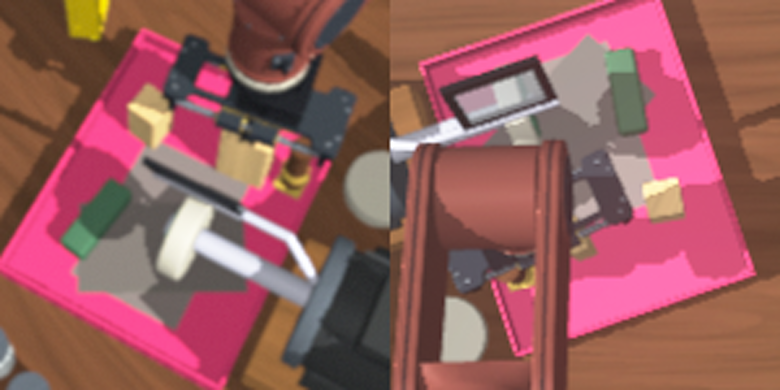

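The rest still shows at scene crop (245,160), upright or only slightly tilted, so I'll push further.

```bash
python3 - <<'E'
from h import *
np.set_printoptions(precision=2,suppress=True)
print(sensors.current_position())
ims=[]
for x in (.022,.028,.034,.040):
    ctrl.move_linear(L(RC,RY,x,0,.125),speed=.03); print(round(x,3),sensors.current_force())
    ims.append(eyes.capture("scene")[215:290,290:365])
ctrl.wait(.5); print(sensors.current_t()); ims.append(eyes.capture("scene")[215:290,290:365])
ims=[cv2.imread("pics/scene1.png")[215:290,290:365]]+ims
cv2.imwrite("pics/v2.png",cv2.resize(np.vstack([np.hstack(ims[:3]),np.hstack(ims[3:])]),None,fx=3.5,fy=3.5,interpolation=cv2.INTER_CUBIC))
E
```

```text
[0.53 0.08 0.13]
0.022 [-0.52 -0.24  0.06]
0.028 [0.13 0.15 0.33]
0.034 [ 0.45 -0.06  0.68]
0.04 [ 0.1   0.63 -0.28]
12.7083
```

View pics/v2.png

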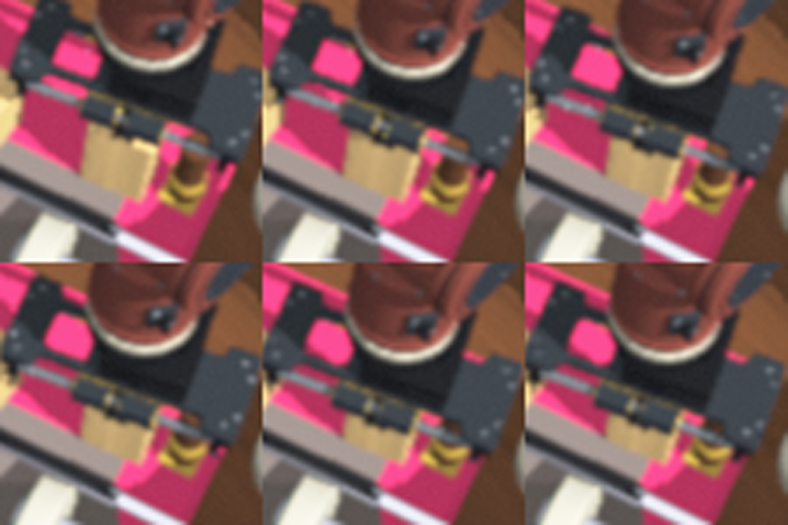

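These frames are unclear because the gripper covers the rest. I'll lift away and look again.

```bash
python3 - <<'E'
from h import *
np.set_printoptions(precision=2,suppress=True)
ctrl.move_linear(L(RC,RY,-.07,0,.125),speed=.15)
ctrl.move_linear(L(RC,RY,-.07,0,.24),speed=.2)
ctrl.goto(L(RC,RY,.0,-.30,.30),down(RY)[1])
for n in("top","scene"): cv2.imwrite(f"pics/{n}2.png",eyes.capture(n))
print(sensors.current_t())
a=cv2.imread("pics/scene2.png")[215:315,265:365];b=cv2.imread("pics/top2.png")[135:235,160:260]
cv2.imwrite("pics/v3.png",cv2.resize(np.hstack([a,b]),None,fx=4,fy=4,interpolation=cv2.INTER_CUBIC))
E
```

```text
15.6667
```

View pics/v3.png

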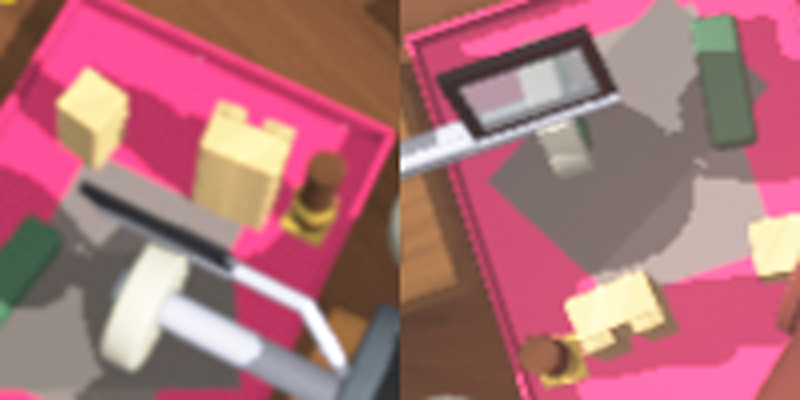

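The rest is still standing where it was, at scene crop (245,165) and top crop (615,310). Either the fingers passed over it or it rocked back upright. I'll check the gripper state.

```bash
python3 - <<'E'
from h import *
np.set_printoptions(precision=4,suppress=True)
print(sensors.current_finger_gap(),sensors.current_gripper_force(),sensors.current_position(),L(RC,RY,.0,-.30,.30),sensors.current_force())
for z in(.1,.125,.147): print(z,proj("scene",L(RC,RY,.04,0,z)))
top=[(201.2,211.2),(220.3,202.8),(225.8,215.3),(206.3,223.3)]
im=cv2.imread("pics/scene2.png")
print("lying far top corners",[proj("scene",L(RC,RY,.14,y,.045)) for y in(-.03,.03)],"rest foot far",[proj("scene",L(RC,RY,.02,y,.005)) for y in(-.03,.03)])
a=cv2.absdiff(cv2.imread("pics/scene0.png"),im)[228:275,305:345]; print("diff",a.mean(),a.max())
E
```

```text
0.00457853981885105 0.0 [ 0.6344 -0.1976  0.3001] [np.float64(0.6345827983953268), np.float64(-0.1991362468449815), 0.3] [-0.0177 -0.1111 -0.7061]
0.1 [321.9374 263.6999]
0.125 [322.6065 260.5248]
0.147 [323.2166 257.6298]
lying far top corners [array([299.5957, 295.6319]), array([318.3367, 303.3452])] rest foot far [array([313.0445, 265.8847]), array([330.5933, 272.7582])]
diff 5.588120567375887 12
```

The gripper is shut, and the before/after pixel difference shows the rest never moved. The shut fingers therefore passed just above it, so I'll push again lower.

```bash
python3 - <<'E'
from h import *
np.set_printoptions(precision=2,suppress=True)
o=down(RY)[1]
ctrl.goto(L(RC,RY,-.08,0,.24),o)
ctrl.move_linear(L(RC,RY,-.08,0,.100),speed=.15)
ctrl.move_linear(L(RC,RY,-.04,0,.100),speed=.08)
ims=[]
for x in (-.03,-.02,-.01,0,.01,.02):
    ctrl.move_linear(L(RC,RY,x,0,.100),speed=.04); print(x,sensors.current_position(),sensors.current_force())
    ims.append(eyes.capture("scene")[215:305,285:365])
print(sensors.current_t())
cv2.imwrite("pics/v4.png",cv2.resize(np.vstack([np.hstack(ims[:3]),np.hstack(ims[3:])]),None,fx=3.2,fy=3.2,interpolation=cv2.INTER_CUBIC))
E
```

```text
-0.03 [0.49 0.06 0.1 ] [-0.45  1.06 -0.49]
-0.02 [0.5  0.07 0.1 ] [-0.44  0.19  0.56]
-0.01 [0.51 0.07 0.1 ] [ 0.53 -0.39  0.54]
0 [0.52 0.08 0.1 ] [-0.29 -0.48  0.48]
0.01 [0.52 0.08 0.1 ] [-0.33 -0.59  0.29]
0.02 [0.53 0.08 0.1 ] [ 0.24 -0.43 -0.34]
21.3
```

View pics/v4.png

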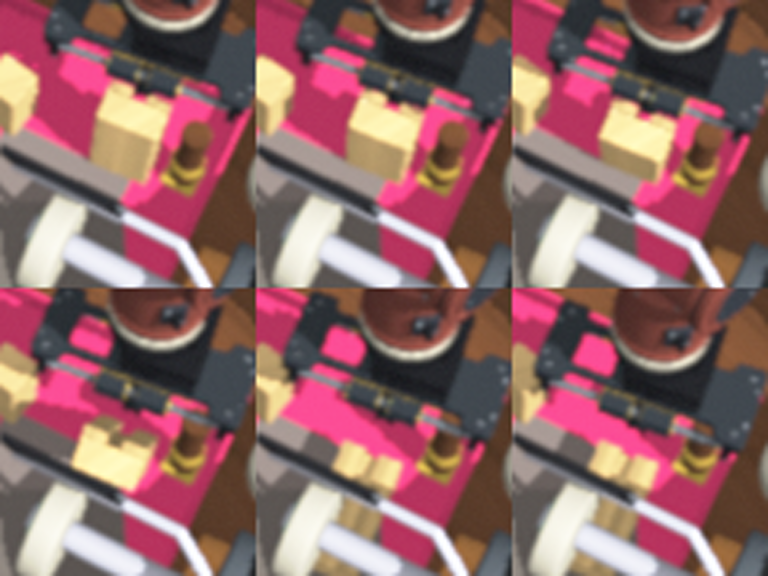

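The rest tipped about its far edge and now lies flat, groove up, with its end under the wheel (last frame, around (615,490)). The handle and offcut stand unmoved. Next, the shield.

```bash
python3 - <<'E'
from h import *
np.set_printoptions(precision=2,suppress=True)
o=down(MY)[1]; Y=-.02
p=list(sensors.current_position()); 
ctrl.move_linear([p[0],p[1],.42],speed=.25)
ctrl.goto(L(MO,MY,.065,Y,.42),o)
ctrl.move_linear(L(MO,MY,.065,Y,.272),speed=.15)
print("down",sensors.current_force(),sensors.current_t())
for d in np.arange(115,-31,-12.):
    f=np.radians(d); r=np.interp(d,[-30,90],[.075,.06])
    n=np.array([np.sin(f),np.cos(f)]); c=np.array([-.02-r*np.cos(f),.215+r*np.sin(f)])+.002*n
    x=c[0]+.01*n[0]
    ctrl.move_linear(L(MO,MY,x,Y,c[1]),speed=.08)
    F=sensors.current_force(); print(d,round(x,3),round(c[1],3),F)
    if np.linalg.norm(F)>12: print("stop");break
print(sensors.current_t())
z=c[1]
while np.linalg.norm(F:=sensors.current_force())<8 and z>.155:
    z-=.002; ctrl.move_linear(L(MO,MY,x,Y,z),speed=.03)
print("end",z,F,sensors.current_t())
for n_ in("top","scene"): cv2.imwrite(f"pics/{n_}3.png",eyes.capture(n_))
E
```

```text
down [ 0.26 -0.82  0.32] 24.6667
115.0 0.016 0.269 [ 0.29 -0.41 -0.08]
103.0 0.005 0.273 [-0.37 -0.28  0.06]
91.0 -0.007 0.275 [-0.02  0.33  0.5 ]
79.0 -0.02 0.276 [-0.01 -0.26  0.45]
67.0 -0.034 0.274 [-0.31  0.18 -0.33]
55.0 -0.047 0.269 [ 0.13 -0.4  -0.21]
43.0 -0.06 0.261 [ 0.95  0.53 -0.87]
31.0 -0.072 0.251 [-0.61  0.36 -0.49]
19.0 -0.081 0.239 [-0.11  0.07  0.66]
7.0 -0.088 0.226 [-0.66 -0.11 -0.03]
-5.0 -0.093 0.211 [ 0.1  -0.41  1.23]
-17.0 -0.094 0.195 [-0.84 -0.65 -0.85]
-29.0 -0.091 0.18 [ 1.33 -0.08  0.08]
29.375
end 0.1664491190983343 [-6.19 -0.24 14.03] 31.125
```

Force rose sharply along the plate's normal, so the shield is on its stop. I'll retreat and check.

```bash
python3 - <<'E'
from h import *
p=list(sensors.current_position())
d=L([0,0],MY,-.03,0,0)
ctrl.move_linear([p[0]+d[0],p[1]+d[1],p[2]+.06],speed=.1)
p=list(sensors.current_position());ctrl.move_linear([p[0],p[1],.38],speed=.25)
ctrl.goto([.35,-.45,.35],down(0)[1]); ctrl.wait(.3)
for n in("top","scene"): cv2.imwrite(f"pics/{n}4.png",eyes.capture(n))
print(sensors.current_t(),sensors.current_force())
a=cv2.imread("pics/scene4.png")[205:355,230:380];b=cv2.imread("pics/top4.png")[115:265,150:300]
cv2.imwrite("pics/v5.png",cv2.resize(np.hstack([a,b]),None,fx=2.6,fy=2.6,interpolation=cv2.INTER_CUBIC))
h=[-.02,0,.215]; 
for y in(-.05,.05):
    print("edge@0 pred",[proj(n,L(MO,MY,-.02-.09*np.cos(.5236),y,.17)) for n in("scene","top")])
for y in(-.03,.03): print("rest lying pred far/near top",[proj(n,L(RC,RY,x,y,.045)) for n in("scene","top") for x in(.14,.02)])
E
```

```text
35.1917 [ 0.00709406  0.46451306 -0.68792664]
edge@0 pred [array([303.06969561, 247.58427354]), array([225.5699838 , 188.41152389])]
edge@0 pred [array([334.75566128, 263.61880852]), array([190.64574175, 199.81544564])]
rest lying pred far/near top [array([299.59572272, 295.63190057]), array([313.79122931, 261.21482805]), array([206.68084395, 168.20438517]), array([223.05458371, 204.66256466])]
rest lying pred far/near top [array([318.33674148, 303.34521636]), array([331.84668714, 268.23632387]), array([188.27744654, 176.48654904]), array([204.56258882, 213.04082277])]
```

View pics/v5.png

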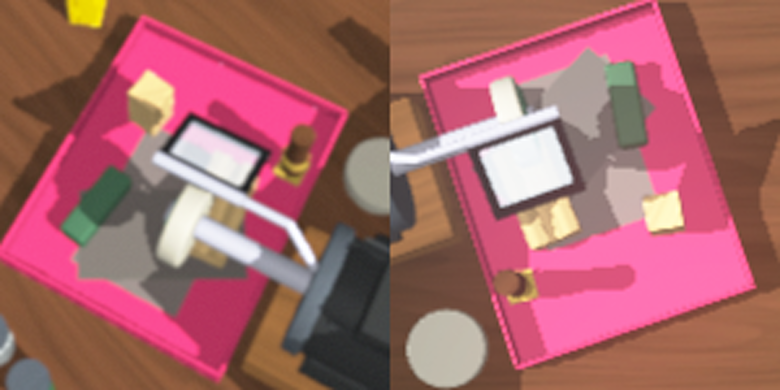

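The final view shows the shield down over the rest, its free edge at scene (301,249)–(333,263), within about 2 px of the fully-down prediction. The rest lies groove up with its far end under the wheel, and the handle, offcut and bar are in place. I'll hand in.

```bash
python3 - <<'E'
from h import *
e=[tri((301.2,249.2),(223.8,186.2)),tri((333,262.7),(190.4,198.5))];print(np.round(e,3))
if np.mean([v[2] for v in e])<.18: print(ctrl.close_job())
E
```

```text
[[0.586 0.039 0.174]
 [0.553 0.13  0.179]]
the job is handed in; nothing more can be done
None
```

The job is handed in: the rest lies groove up with its far end under the wheel, the shield was pressed down to its stop (about 15 N), and the arm finished clear at about 35 s. The first push passed over the rest without touching it; a second, lower push tipped it.

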